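Load the culture dish and run the imaging stage home under the camera

TASK

Get the culture dish that stands between the small beaker and the film roll ready for its colony photograph: set it down flat in the ring of the imaging stand's stage, crank the stage round in its clicks until the crank arm points straight away from the camera, along the rails, and slide the carriage fully home under the camera, against its buffers. Keep the dish level all the way and leave everything else on the bench where it stands.

Things in the scene. Friction and masses are not known exactly. Their poses are not given: they have to be found in the camera images.
- culture_dish: Round lidded petri dish with red medium, 62 mm across, 15 mm high, about 30 g, alone on the worktop between the beaker and the film roll (not one of the stacked red dishes at the left). Origin: centre of its underside; z up. The beaker and the roll stand about 7 mm from it on opposite sides, so fingers fit only across the line that joins those two.
- beaker: Small clear glass beaker, 49 mm across, 60 mm high, beside the dish; bystander, must stay. Origin: centre of its underside.
- film_roll: Off-white roll of film standing on end, 52 mm across, 50 mm high, on the other side of the dish; bystander, must stay. Origin: centre of its underside.
- jar: White plastic jar with a black cap, 68 mm across, 118 mm high, close beside the rails on one side or the other, inside the circle that the crank knob sweeps: the crank cannot be turned past it, so turn it the other way round. Bystander, must stay. Origin: centre of its underside.
- timer: Flat white lab timer, 58 x 62 x 17 mm, lying beside the rails on the side opposite the jar; the crank and a gripper on its knob pass above it. Bystander, must stay. Origin: centre of its underside.
- imaging_stand: Fixed stand: grey bed plate, two guide rods and, over one end, a camera on a portal. Origin: on the worktop below the lens; local y runs along the rails, +y to the loading end (plate 130 mm wide, y = -85 to 355 mm). Portal columns 16 mm thick at x = +-90 mm, y = 0; bridge 206 x 40 mm; ring light 72 mm across, 140 mm above the worktop; top of camera at 285 mm.
- carriage_centre (a point): Centre of the carriage deck's top (41 mm above the worktop), on the stage's axis. Axes as the stand's. The deck is 116 mm wide and 112 mm long; a small steel housing stands out to 77 mm from the axis at local -x, 52 mm above the worktop.
- carriage (a joint): Carriage slide, m: 0 = fully home against its rubber buffers, with the stage under the lens; grows towards the loading end (stand's +y), end of travel 0.262. Drag about 5 N; a sprung catch adds about 5 N from 19 to 10 mm before home, then helps it in and holds it. Elsewhere it stays where it is left.
- nest (a point): Centre of the nest floor on top of the stage (59 mm above the worktop), on the stage's axis; z up. A low aluminium ring, 67 mm inner and 75 mm outer diameter, 3 mm high, surrounds the seat; the dish rests flat on the floor inside it. The black stage plate is 88 mm across; below it is a notched steel index ring, 98 mm across.
- dish_stage (a joint): Swivel of the stage, rad, counterclockwise from above: 0 (or any multiple of 2 pi) = crank arm along the stand's +y, straight away from the camera; pi = towards the camera. A sprung roller clicks into 12 notches 30 degrees apart, one of them at 0: it draws the stage in from about 4 degrees either side and takes about 0.35 N m to leave; between notches the stage stays where left. No end stops; a crank out to the side cannot pass the columns.
- knob (a point): Middle of the black crank knob, an upright round handle 17 mm thick and 44 mm high (from 60 to 104 mm above the worktop; this point is at 82 mm), at the end of a steel arm, 105 mm from the stage's axis. The knob spins freely on its pin, so a gripper can hold it without turning the wrist. The arm is 7 mm thick with its top 59 mm above the worktop.
There are look-alikes about, which are no part of the job. Of the things that look like the culture_dish, take the one that is farthest to the robot's right at the start.

How it is judged:
By the outcome, as a careful person would: the job done as asked, in the order asked, and still so for the second after the job is handed in, with the robot touching nothing.
It also fails if it takes over 54 s, if anything falls off the work surface, if the arm or the gripper's body presses on something with over 40 N, if the wrist force passes 120 N, or if a joint passes its speed limit or range.

ROBOT

A 6-joint arm with a two-finger parallel gripper is mounted at the origin on a cart in front of the work surface, level with it; the furniture and walls round the work are solid. World frame = base frame: x ahead of the robot, y to its left, z up, the work surface at z = 0. Lengths are in mm, angles in rad, forces in N, time in s.
With the tool pointing down it reaches from about 400 to 925 mm from the base axis. Payload 12.5 kg.
Tool frame: the origin (TCP) lies at the centre of the arm's flange, where the gripper is bolted on; the fingertips stand 190 mm ahead of it and the grasp point (between the pads) lies env.grip_point_offset ahead of it (env.grip_point_offset is the distance from the TCP to the grasp point, in mm); z points along the fingers, x is the direction in which the jaws open and shut, and the axes are right-handed (so a half turn about z gives the same grasp; the last joint's range is limited). The gripper opens to 95 mm and grips with 3 to 60 N. Pads are 20 mm wide; open, the fingers measure 119 mm over their backs; the gripper's body (75 mm by 180 mm) begins 59 mm behind the grasp point.
Start: joints at [1.065, 0.491, 1.559, -0, 1.092, -0.106], TCP at [243.248, 575.721, 404.761] pointing down, gripper open.
Joint ranges: [-3.1, 3.1], [-0.84, 2.19], [0.05, 2.79], [-1.13, 4.28], [0.06, 2.93], [-2.69, 2.69]. Speed limits (rad/s): [2.22, 2.22, 2.79, 3.14, 3.14, 3.14].

INTERFACE

Orientations are given as [roll, pitch, yaw] about the fixed x, y, z axes, in that order (R = Rz(yaw) Ry(pitch) Rx(roll)).
In Python, from cell import state, read_camera, camera_model, job_done, env gives the robot as it stands.
- The arm moves only by the tool arm_command, never from a script. Its argument "steps" is a list of rows, each a list of 6 numbers: the shift along the tool's x, y, z in cm, then the turn, a rotation vector about the tool's x, y, z in degrees. In form: [[dx, dy, dz, rx, ry, rz], ...]. A call has 1 to 12 rows; each row is the pose to reach, as a shift and turn from the pose commanded when the call began, along the tool's axes at that moment; what a row does not reach only later rows make up. A row lasts 1/12 s, in which the tool goes at most 41.7 mm and 7.16 degrees, less where a joint would pass 70% of its speed; a pose out of reach is approached as far as the arm can. A call with a gripper value outside its range is refused whole. "jaw" is the finger opening in cm, from 0 to 9.51, set as the call begins (left out, the last holds). The fingers move at their own pace and stop on an object; the grip force is fixed at half the most. Time passes only in rows, so rows that repeat a pose let the fingers close. It gives the time, the measured TCP pose, the force and the opening at its end, in the units of the state.
- state(): the state, without advancing time (a new reading comes with each control period).
- read_camera(name): name is "scene" or "top" or "wrist"; returns the picture (400x640x3 uint8, red, green, blue); there is no depth.
- camera_model(name): a dict with "K" (3x3 intrinsics, pixels), "xyz" and "rotation" of the camera in the world. Camera axes: x right, y up, looking along -z (the intrinsics and any distortion apply to the point x, -y, -z); pixel columns grow to the right and rows downward; lengths in mm; the calibration is good to about 2 mm. A picture is of the moment at which its call begins: read the wrist's pose just before it. camera_model takes no time and is no camera call; for the wrist camera it gives the pose at the moment of the call.
- job_done(): hands the job in, once; it reports no verdict.
The state is a dict: "t": time; "joints": joint angles; "qvel": joint speeds; "tau": joint torques, N m; "eef_pos": TCP position; "tcp_rot": TCP orientation; "ft_force": force on the tool from outside, world axes, zero at the start; "moment": the same for the moment, N m; "opening": opening from 0.0 (shut) to 1.0 (fully open).
Only numpy, scipy, OpenCV 4.12 (cv2) and the standard library are available. Lean on these libraries where they do the work, as an engineer would, in place of code of your own. Each camera call takes 0.05 s, during which the arm holds its last target. There are 200 camera calls.

## Working session

There is one attempt and no reset: what is moved stays moved. The work goes in short steps, Python scripts to look and compute and a tool call to move; the robot and the scene stay as the last step left them, time stands still between calls to the robot, and variables do not carry over. Pictures are saved under pics/ and viewed, about 8 in all and at most 12, crops included, and the job is handed in when it is done.

Besides the shell and the picture viewer there is one more tool, called after "Call:" by a JSON object that holds its "fn" and its "kwargs". arm_command: Moves the arm, as the interface text tells. Its arguments: {"type":"object","properties":{"steps":{"type":"array"},"jaw":{"type":"number"}},"required":["steps"]}

```bash
ls; mkdir -p pics
python3 - <<'E'
from cell import *
import cv2
print(state(), env.grip_point_offset)
for n in ("scene","top"):
    im=read_camera(n); m=camera_model(n); print(n,m)
    cv2.imwrite(f"pics/{n}0.png",im[...,::-1])
E
```

```text
pics
{'t': 0.0, 'joints': array([ 1.06542347e+00,  4.91575258e-01,  1.55946392e+00, -1.75461257e-05,
        1.09167520e+00, -1.05591834e-01]), 'qvel': array([-0.00010931,  0.00188048, -0.00040383,  0.00016101,  0.00112299,
       -0.00183931]), 'tau': array([ 1.07545438e-03, -6.12640715e+01, -2.58184147e+01,  6.92968885e-02,
        4.81116876e-02, -1.19804708e-04]), 'eef_pos': array([243.2201995 , 575.69827326, 404.14688615]), 'tcp_rot': array([-3.14148990e+00,  1.11711652e-03,  1.17102346e+00]), 'ft_force': array([-0.11591424,  0.17985495, -0.09419572]), 'moment': array([ 0.0420574 , -0.03311724, -0.07327084]), 'opening': 0.9962057024345619} 171.3
scene {'K': array([[414.83006045,   0.        , 327.0143497 ],
       [  0.        , 414.83006045, 197.34637351],
       [  0.        ,   0.        ,   1.        ]]), 'xyz': array([-237.77689463, -561.17364044,  931.59425688]), 'rotation': array([ 0.86741832, -0.00770766, -0.83654193])}
top {'K': array([[366.39534883,   0.        , 312.82616524],
       [  0.        , 366.39534883, 200.43786945],
       [  0.        ,   0.        ,   1.        ]]), 'xyz': array([  15.42137948,  222.63787456, 1094.53713132]), 'rotation': array([ 0.47345976, -0.00206567, -1.72661738])}
```

View pics/top0.png

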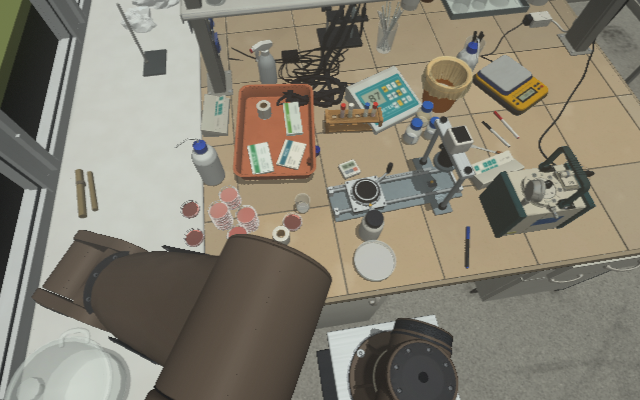

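View pics/scene0.png

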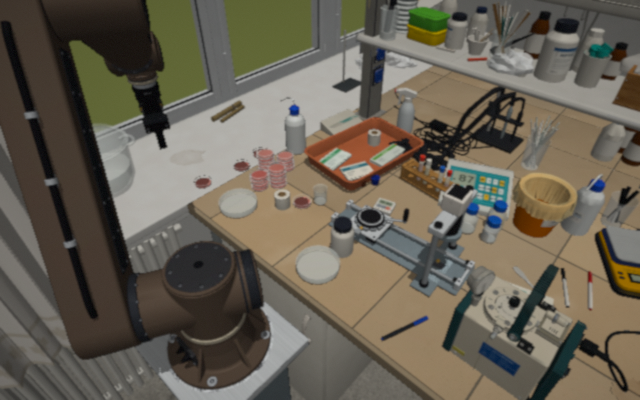

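Candidates for the dish: in the top view, the red dish at (292,222) between beaker (302,203) and roll (281,235), lone red dishes at (190,209) and (194,237), and stacks around (220–247,200–235). I choose (292,222), which is also farthest to the robot's right. Next is a close crop, plus a helper file.

```bash
cat > h.py <<'E'
import numpy as np, cv2
from scipy.spatial.transform import Rotation as Ro
from cell import *
def rot(r): 
    r=np.asarray(r,float)
    return r if r.shape==(3,3) else Ro.from_euler('xyz',r).as_matrix()
def ray(m,u,v):
    d=np.linalg.inv(m['K'])@[u,v,1]; return rot(m['rotation'])@(d*[1,-1,-1])
def w(m,u,v,z):
    d=ray(m,u,v); return m['xyz']+d*(z-m['xyz'][2])/d[2]
def px(m,p):
    c=(rot(m['rotation']).T@(np.asarray(p,float)-m['xyz']))*[1,-1,-1]; q=m['K']@c; return q[:2]/q[2]
def crop(im,x0,y0,x1,y1,s,f):
    cv2.imwrite(f,cv2.resize(im[y0:y1,x0:x1,::-1],None,fx=s,fy=s,interpolation=cv2.INTER_CUBIC))
E
python3 - <<'E'
from h import *
t=camera_model('top'); s=camera_model('scene')
print('dish',w(t,292,222,15),w(s,303,202,15)); print('base',px(t,[0,0,0]))
a=cv2.imread('pics/top0.png')[170:270,260:480]; b=cv2.imread('pics/scene0.png')[170:290,265:485]
A=cv2.resize(a,None,fx=3.6,fy=3.6,interpolation=2)[:,:]; B=cv2.resize(b,None,fx=2,fy=2,interpolation=2)
B=cv2.copyMakeBorder(B,0,0,0,A.shape[1]-B.shape[1],0); cv2.imwrite('pics/c1.png',np.vstack([A,B]))
E
```

```text
dish [494.86115098 212.80368796  15.        ] [496.52496589 201.09840416  15.        ]
base [394.82506204 380.06466499]
```

View pics/c1.png

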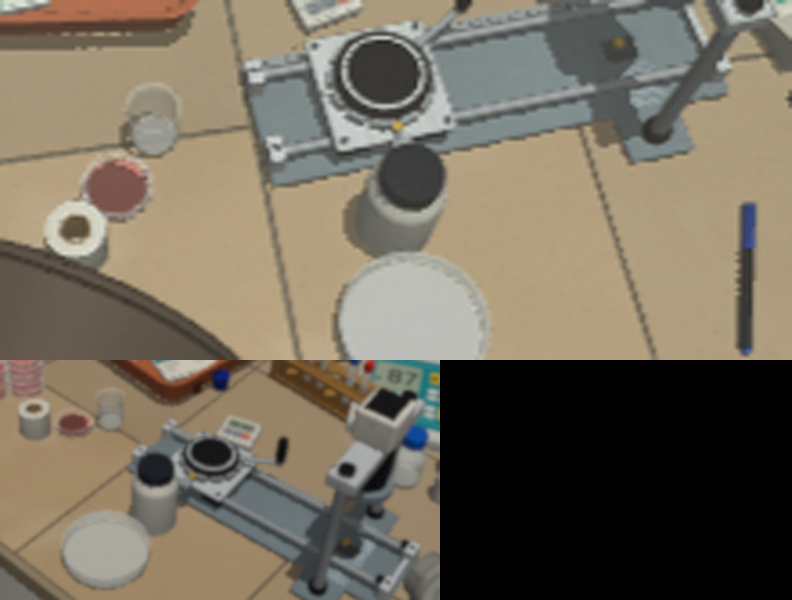

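The crop confirms it: red dish at top-view (292.5,222), with glass beaker and film roll on either side. The stage ring is at (367,190), the knob at about (388,170), and the jar is beside the rails at (374,219), nearest the robot.

Run:
```python
from h import *
t=camera_model('top'); s=camera_model('scene')
T=lambda u,v:(260+u/3.6-.4,170+v/3.6-.4); S=lambda u,v:(265+u/2,170+(v-360)/2)
for n,a,b,z in [('dish',(117,187),(75,423),13),('roll',(76,226),(34,407),50),('ring',(384,72),(211,455),61),('jar',(411,176),(156,468),118),('knobtop',(463,3),(283,440),104),('beakertop',(153,105),(109,394),60),('plate corner near-load',(274,185),(0,0),5),('rodend1',(256,72),(170,427),20),('rodend2',(277,148),(138,454),20),('stage in 2',(620,44),(346,541),10),('colbase near',(657,130),(318,587),8)]:
    print(n,w(t,*T(*a),z).round(1),w(s,*S(*b),z).round(1))
print(camera_model('wrist'))
```

```text
dish [497.3 212.3  13. ] [498.8 205.8  13. ]
roll [450.2 251.8  50. ] [452.  253.5  50. ]
ring [550.4 -37.7  61. ] [548.1 -40.8  61. ]
jar [423.4 -23.7 118. ] [422.8 -34.1 118. ]
knobtop [ 585.2 -111.   104. ] [ 608.1 -125.8  104. ]
beakertop [549.8 171.   60. ] [552.4 176.9  60. ]
plate corner near-load [481.  72.   5.] [2219.4 2346.7    5. ]
rodend1 [590.   69.6  20. ] [593.3  76.   20. ]
rodend2 [510.   64.7  20. ] [507.5  71.8  20. ]
stage in 2 [ 571.9 -278.7   10. ] [ 581.4 -268.    10. ]
colbase near [ 479.7 -285.7    8. ] [ 483.3 -282.     8. ]
{'K': array([[281.22759634,   0.        , 320.55430729],
       [  0.        , 281.22759634, 196.06386407],
       [  0.        ,   0.        ,   1.        ]]), 'xyz': array([183.91082811, 600.70545864, 383.2795005 ]), 'rotation': array([-2.35570057e-01,  6.29361172e-04,  1.17050719e+00])}
```

```bash
cat >> h.py <<'E'
def to(p,yaw):
    """shift in tool cm and turn deg from measured pose to (p,yaw) with the tool straight down"""
    s=state(); R=rot(s['tcp_rot']); d=R.T@(np.array(p,float)-s['eef_pos'])/10
    r=Ro.from_matrix(R.T@rot([np.pi,0,yaw])).as_rotvec(degrees=True)
    print('t',round(s['t'],2),'at',s['eef_pos'].round(1),s['tcp_rot'].round(4),'F',s['ft_force'].round(1),'open',round(s['opening']*95.1,1)); print('move',d.round(3),r.round(2))
E
python3 - <<'E'
from h import *
to([497,209,330],0.90)
E
```

```text
t 0.1 at [243.2 575.7 404.2] [-3.1415e+00  1.0000e-03  1.1710e+00] F [-0.2 -0.2  0.2] open 95.3
move [-23.891  37.649   7.443] [ 0.    0.06 15.53]
```

Call:
{"fn": "arm_command", "kwargs": {"steps": [[-23.9, 37.6, 7.4, 0, 0, 15.5], [-23.9, 37.6, 7.4, 0, 0, 15.5], [-23.9, 37.6, 7.4, 0, 0, 15.5], [-23.9, 37.6, 7.4, 0, 0, 15.5], [-23.9, 37.6, 7.4, 0, 0, 15.5], [-23.9, 37.6, 7.4, 0, 0, 15.5], [-23.9, 37.6, 7.4, 0, 0, 15.5], [-23.9, 37.6, 7.4, 0, 0, 15.5], [-23.9, 37.6, 7.4, 0, 0, 15.5], [-23.9, 37.6, 7.4, 0, 0, 15.5], [-23.9, 37.6, 7.4, 0, 0, 15.5], [-23.9, 37.6, 7.4, 0, 0, 15.5]]}}

```text
t: 1.1
eef_pos: [499.3, 205.0, 329.5]
tcp_rot: [-3.142, 0.001, 0.896]
ft_force: [-1.0, -0.6, -0.1]
opening: 1.0
```

Call:
{"fn": "arm_command", "kwargs": {"steps": [[0, 0, 0, 0, 0, 0], [0, 0, 0, 0, 0, 0], [0, 0, 0, 0, 0, 0]]}}

```text
t: 1.35
eef_pos: [496.0, 210.1, 330.9]
tcp_rot: [-3.141, -0.0, 0.902]
ft_force: [-0.2, 0.5, 1.0]
opening: 1.001
```

Run:
```python
from h import *
import pickle
to([497,209,195],0.90)
m=camera_model('wrist'); im=read_camera('wrist'); pickle.dump((m,im),open('w1.pkl','wb')); print(m['xyz'],m['rotation'])
g=[497,209,8]; print(px(m,g))
cv2.imwrite('pics/w1.png',im[...,::-1])
```

```text
t 1.35 at [496.  210.1 330.9] [-3.1414e+00 -1.0000e-04  9.0160e-01] F [-0.2  0.5  1. ] open 95.2
move [-0.025  0.151 13.586] [-0.01 -0.    0.09]
[445.55081525 250.16084849 309.92595029] [-2.35398934e-01 -5.41278146e-04  9.01124589e-01]
[320.1004741  190.28549485]
```

View pics/w1.png

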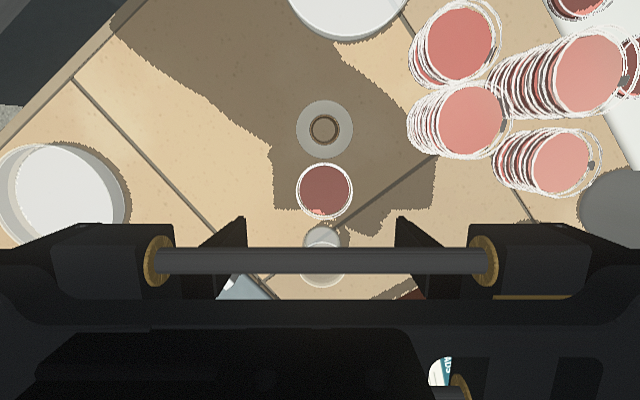

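The dish rim is centred near (324.5,190.5), with the roll above it at (324,129) and the beaker below, all on the image's vertical axis. So the yaw is right and the jaws straddle the dish.

Run:
```python
from h import *
import pickle
m,im=pickle.load(open('w1.pkl','rb'))
s=im[150:235,285:365].astype(int); red=((s[...,0]-s[...,1]>35)&(s[...,0]-s[...,2]>25)&(s[...,0]<190)).astype('uint8')
n,l,st,c=cv2.connectedComponentsWithStats(red); i=1+st[1:,4].argmax(); print(st[i],c[i]+[285,150])
cc=st[i][:2]+st[i][2:4]/2+[284.5,149.5]
for q,z in((c[i]+[285,150],10),(cc,10),((324.5,190.5),15)): print(w(m,*q,z).round(1))
print('widths at15',np.linalg.norm(w(m,296.5,190.5,15)-w(m,352.5,190.5,15)),np.linalg.norm(w(m,324.5,163,15)-w(m,324.5,218,15)))
roll=w(m,324.3,129,50);print('roll',roll)
```

```text
[  15   16   49   48 1825] [323.94191781 189.28821918]
[498.4 213.2  10. ]
[498.6 213.2  10. ]
[498.9 213.5  15. ]
widths at15 60.10900596470359 60.45601941064022
roll [447.9939832  252.70122805  50.        ]
```

Run:
```python
from h import *
to([498.8,213.2,195.3],0.905)
```

```text
t 1.4 at [495.9 210.3 331. ] [-3.1416e+00 -3.0000e-04  9.0200e-01] F [0.1 0.  0. ] open 95.1
move [ 0.406  0.043 13.566] [-0.   -0.02 -0.17]
```

Call:
{"fn": "arm_command", "kwargs": {"steps": [[0.4, 0.04, 3, 0, 0, -0.2], [0.4, 0.04, 6.5, 0, 0, -0.2], [0.4, 0.04, 9.5, 0, 0, -0.2], [0.4, 0.04, 11.5, 0, 0, -0.2], [0.4, 0.04, 12.8, 0, 0, -0.2], [0.4, 0.04, 13.55, 0, 0, -0.2], [0.4, 0.04, 13.55, 0, 0, -0.2], [0.4, 0.04, 13.55, 0, 0, -0.2], [0.4, 0.04, 13.55, 0, 0, -0.2]]}}

```text
t: 2.15
eef_pos: [499.4, 212.5, 196.2]
tcp_rot: [3.141, -0.001, 0.905]
ft_force: [0.5, 0.3, -0.9]
opening: 0.999
```

Run:
```python
from h import *
to([498.8,213.2,195.3],0.905)
```

```text
t 2.15 at [499.4 212.5 196.2] [ 3.1407e+00 -1.3000e-03  9.0460e-01] F [ 0.5  0.3 -0.9] open 95.0
move [ 0.012 -0.091  0.093] [ 0.05 -0.07 -0.02]
```

Call:
{"fn": "arm_command", "kwargs": {"steps": [[0, -0.08, 0.08, 0, 0, 0], [0, -0.08, 0.08, 0, 0, 0], [0, -0.08, 0.08, 0, 0, 0]]}}

```text
t: 2.4
eef_pos: [498.8, 212.7, 195.0]
tcp_rot: [3.141, -0.001, 0.904]
ft_force: [-0.2, -0.3, -0.0]
opening: 1.002
```

Call:
{"fn": "arm_command", "kwargs": {"jaw": 5.5, "steps": [[0, 0, 0, 0, 0, 0], [0, 0, 0, 0, 0, 0], [0, 0, 0, 0, 0, 0], [0, 0, 0, 0, 0, 0], [0, 0, 0, 0, 0, 0], [0, 0, 0, 0, 0, 0], [0, 0, 0, 0, 0, 0], [0, 0, 0, 0, 0, 0]]}}

```text
t: 3.07
eef_pos: [498.7, 212.6, 194.4]
tcp_rot: [-3.142, -0.0, 0.904]
ft_force: [-0.2, 0.5, -0.8]
opening: 0.641
```

Call:
{"fn": "arm_command", "kwargs": {"steps": [[0, 0, -0.5, 0, 0, 0], [0, 0, -1.5, 0, 0, 0], [0, 0, -3.5, 0, 0, 0], [0, 0, -6, 0, 0, 0], [0, 0, -8.5, 0, 0, 0], [0, 0, -10.5, 0, 0, 0], [0, 0, -11.5, 0, 0, 0], [0, 0, -12, 0, 0, 0], [0, 0, -12, 0, 0, 0], [0, 0, -12, 0, 0, 0]]}}

```text
t: 3.9
eef_pos: [498.6, 212.6, 313.9]
tcp_rot: [-3.141, 0.001, 0.904]
ft_force: [0.1, 0.4, -0.5]
opening: 0.641
```

Run:
```python
from h import *
import pickle
m=camera_model('wrist'); im=read_camera('wrist'); pickle.dump((m,im),open('w2.pkl','wb'))
crop(im,220,80,420,280,3,'pics/w2.png')
to([549,-39,330],0.07)
```

```text
t 3.95 at [498.6 212.5 313.5] [-3.1407e+00  1.2000e-03  9.0400e-01] F [-0.1 -0.1 -0.9] open 60.9
move [-16.65   19.519  -1.647] [-2.000e-02  8.000e-02  4.779e+01]
```

View pics/w2.png

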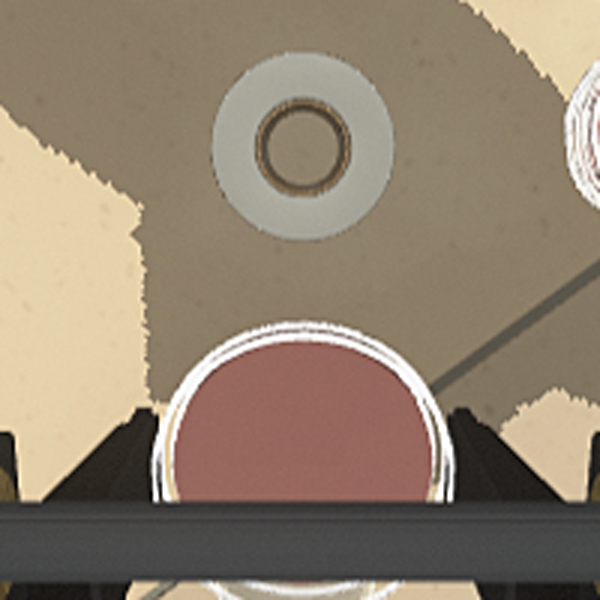

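The dish is held level between the fingers (rim top at crop (303,322)), and the roll is untouched. I move to a hover offset from the nest, so the wrist camera sees the nest past the dish.

Run:
```python
from h import *
to([553,-99,330],0.07)
```

```text
t 3.95 at [498.6 212.5 313.5] [-3.1407e+00  1.2000e-03  9.0400e-01] F [-0.1 -0.1 -0.9] open 60.9
move [-21.117  23.544  -1.645] [-2.000e-02  8.000e-02  4.779e+01]
```

Call:
{"fn": "arm_command", "kwargs": {"steps": [[-0.6, 0.7, -0.4, 0, 0, 1.5], [-2.1, 2.4, -1, 0, 0, 5], [-4.4, 4.9, -1.6, 0, 0, 10], [-6.7, 7.5, -1.6, 0, 0, 15.3], [-9, 10, -1.6, 0, 0, 20.5], [-11.3, 12.6, -1.6, 0, 0, 25.7], [-13.6, 15.2, -1.6, 0, 0, 31], [-15.9, 17.7, -1.6, 0, 0, 36.2], [-18, 20.1, -1.6, 0, 0, 41], [-19.8, 22.1, -1.6, 0, 0, 45], [-20.8, 23.2, -1.6, 0, 0, 47], [-21.1, 23.5, -1.6, 0, 0, 47.8]]}}

```text
t: 4.95
eef_pos: [553.0, -100.9, 329.8]
tcp_rot: [-3.141, 0.001, 0.065]
ft_force: [-1.1, 0.1, -0.7]
opening: 0.642
```

Call:
{"fn": "arm_command", "kwargs": {"steps": [[0, 0, 0, 0, 0, 0], [0, 0, 0, 0, 0, 0], [0, 0, 0, 0, 0, 0], [0, 0, 0, 0, 0, 0]]}}

```text
t: 5.28
eef_pos: [552.8, -97.3, 330.5]
tcp_rot: [-3.141, 0.0, 0.072]
ft_force: [0.1, 0.4, -0.7]
opening: 0.638
```

Run:
```python
from h import *
import pickle
m=camera_model('wrist'); im=read_camera('wrist'); pickle.dump((m,im),open('w3.pkl','wb'))
cv2.imwrite('pics/w3.png',im[...,::-1])
to([549,-39,330],0.07)
print(px(m,[549,-39,62]))
```

```text
t 5.33 at [552.8 -97.4 330.5] [-3.1414 -0.      0.0718] F [ 0.1 -0.4 -0.1] open 61.0
move [ 0.036 -5.853  0.053] [-0.01 -0.    0.1 ]
[320.26555472 136.2740863 ]
```

View pics/w3.png

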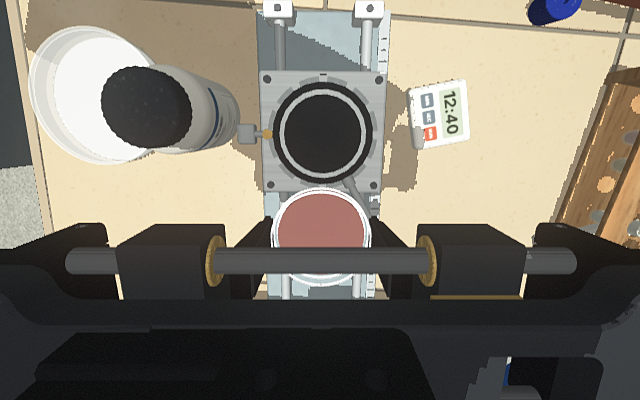

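The nest ring is clear at about (322,132). Jar is at the left (147,105), timer at the right (437,115), and the rails run vertically in the image, so the yaw is right. Now I fit the ring.

Run:
```python
from h import *
import pickle
m,im=pickle.load(open('w3.pkl','rb')); g=cv2.cvtColor(im,cv2.COLOR_RGB2GRAY).astype(float)
# radial edges at sub-pixel: dark floor -> bright ring
def fit(c,r0,r1,sgn,z):
    for _ in range(3):
        P=[]
        for a in np.radians(np.arange(0,360,4)):
            r=np.arange(r0,r1,.25); u=c[0]+r*np.cos(a); v=c[1]+r*np.sin(a)
            if v.max()>183: continue
            p=cv2.remap(g.astype('f4'),u.astype('f4')[None],v.astype('f4')[None],1)[0]
            d=np.gradient(cv2.blur(p[None],(5,1))[0])*sgn; i=d.argmax()
            if d[i]>2: P.append((u[i],v[i]))
        P=np.array(P,'f4'); e=cv2.fitEllipse(P); c=e[0]
    W=np.array([w(m,*q,z)[:2] for q in P]); A=np.c_[2*W,np.ones(len(W))]; x=np.linalg.lstsq(A,(W**2).sum(1),rcond=None)[0]
    R=np.sqrt(x[2]+x[0]**2+x[1]**2); print(len(P),e,'centre',x[:2].round(2),'R',R.round(2),'res',np.std(np.hypot(*(W-x[:2]).T)-R).round(2))
fit((322,132),34,46,1,60.5); fit((322,132),44,54,-1,59)
s=state(); print(s['eef_pos'])
# rod direction: print bright columns at two rows
for r in (30,60): print(r,im[r,270:385,0].tolist()[::4])
```

```text
90 ((322.2615661621094, 133.3917694091797), (77.12677764892578, 78.51591491699219), 1.0051296949386597) centre [550.63 -37.53] R 33.26 res 0.19
50 ((318.89337158203125, 129.51473999023438), (91.1823501586914, 97.04927825927734), 143.34251403808594) centre [548.01 -35.48] R 39.99 res 1.24
[552.83890802 -97.40617383 330.52414912]
30 [112, 105, 137, 124, 112, 162, 186, 181, 180, 181, 187, 184, 184, 185, 185, 183, 177, 180, 184, 182, 182, 182, 183, 149, 225, 203, 183, 173, 230]
60 [113, 115, 130, 127, 114, 114, 113, 114, 113, 113, 114, 113, 114, 114, 112, 114, 113, 113, 116, 114, 103, 185, 184, 190, 235, 162, 182, 229, 207]
```

Run:
```python
from h import *
import pickle
for f,tcp,yaw,c in (('w3.pkl',[552.84,-97.4,330.5],.0718,(321,238)),('w2.pkl',[498.6,212.5,313.6],.904,(321,238))):
    m,im=pickle.load(open(f,'rb')); g=cv2.cvtColor(im,cv2.COLOR_RGB2GRAY).astype('f4'); R=rot([np.pi,0,yaw]); z=tcp[2]-194.4
    s=im.astype(int); red=((s[...,0]-s[...,1]>35)&(s[...,0]-s[...,2]>25)&(s[...,0]<190)).astype('uint8'); red[:185]=0; red[247:]=0;red[:,:260]=0;red[:,380:]=0
    k,_=cv2.findContours(red,0,1); k=max(k,key=cv2.contourArea)[:,0]; k=k[k[:,1]<240].astype(float)
    for zz in (10,15):
        W=np.array([w(m,*q,z+zz) for q in k])-tcp; W=(W@R)[:,:2]
        A=np.c_[2*W,np.ones(len(W))]; x=np.linalg.lstsq(A,(W**2).sum(1),rcond=None)[0]; print(f,zz,'tool xy of dish',x[:2].round(2),'R',np.sqrt(x[2]+(x[:2]**2).sum()).round(2))
R=rot([np.pi,0,.0718]); print('nest in tool',(R.T@(np.array([550.63,-37.53,0])-[552.84,-97.4,0])).round(2))
m,im=pickle.load(open('w1.pkl','rb'));R=rot([np.pi,0,.9016])
print('bench dish in tool at w1',(R.T@(np.array([498.8,213.3,0])-[495.95,210.15,0])).round(2))
print('final grip TCP in w1 tool',(R.T@(np.array([498.7,212.6,0])-[495.95,210.15,0])).round(2))
```

```text
w3.pkl 10 tool xy of dish [ 0.52 -1.04] R 26.33
w3.pkl 15 tool xy of dish [ 0.52 -2.99] R 25.53
w2.pkl 10 tool xy of dish [ 0.04 -0.48] R 26.42
w2.pkl 15 tool xy of dish [ 0.04 -2.43] R 25.61
nest in tool [  2.09 -59.87  -0.  ]
bench dish in tool at w1 [4.24 0.28 0.  ]
final grip TCP in w1 tool [3.63 0.64 0.  ]
```

Call:
{"fn": "arm_command", "kwargs": {"steps": [[0.02, -0.7, 0, 0, 0, 0], [0.07, -2.2, 0, 0, 0, 0], [0.12, -4, 0, 0, 0, 0], [0.15, -5.3, 0.5, 0, 0, 0], [0.16, -5.94, 1.5, 0, 0, 0], [0.16, -5.94, 3, 0, 0, 0], [0.16, -5.94, 4.5, 0, 0, 0], [0.16, -5.94, 5.7, 0, 0, 0], [0.16, -5.94, 6.5, 0, 0, 0], [0.16, -5.94, 6.9, 0, 0, 0], [0.16, -5.94, 6.9, 0, 0, 0], [0.16, -5.94, 6.9, 0, 0, 0]]}}

```text
t: 6.33
eef_pos: [550.5, -39.2, 261.4]
tcp_rot: [-3.142, -0.0, 0.07]
ft_force: [0.7, 0.3, 0.1]
opening: 0.639
```

Run:
```python
from h import *
R=rot([np.pi,0,.0718]); p=R@np.array([1.6,-59.4,0])+[552.84,-97.4,0]; p[2]=253.4
im=read_camera('wrist'); cv2.imwrite('pics/w4.png',im[...,::-1]); to(p,0.0718)
```

```text
t 6.38 at [550.5 -39.2 261.8] [ 3.1415e+00 -6.0000e-04  6.9600e-02] F [-0.2 -0.7 -1.2] open 61.0
move [-0.024 -0.119  0.837] [ 0.   -0.04 -0.12]
```

View pics/w4.png

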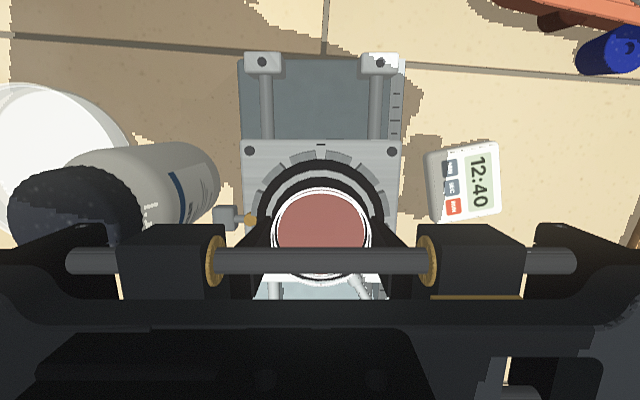

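The dish sits concentric above the ring at (321,237), with 8 mm to go. I correct 1.2 mm and lower.

Call:
{"fn": "arm_command", "kwargs": {"steps": [[-0.02, -0.12, 0, 0, 0, 0], [-0.02, -0.12, 0.2, 0, 0, 0], [-0.02, -0.12, 0.4, 0, 0, 0], [-0.02, -0.12, 0.6, 0, 0, 0], [-0.02, -0.12, 0.75, 0, 0, 0], [-0.02, -0.12, 0.82, 0, 0, 0], [-0.02, -0.12, 0.82, 0, 0, 0], [-0.02, -0.12, 0.82, 0, 0, 0]]}}

```text
t: 7.05
eef_pos: [550.0, -38.0, 253.3]
tcp_rot: [-3.142, 0.0, 0.07]
ft_force: [-0.7, 0.7, 3.8]
opening: 0.638
```

Run:
```python
from h import *
to([550.2,-38,253.4],0.0718)
```

```text
t 7.05 at [550.  -38.  253.3] [-3.1415  0.      0.0697] F [-0.7  0.7  3.8] open 60.6
move [ 0.015  0.001 -0.006] [-0.    0.   -0.12]
```

Call:
{"fn": "arm_command", "kwargs": {"jaw": 8.5, "steps": [[0, 0, 0, 0, 0, 0], [0, 0, 0, 0, 0, 0], [0, 0, 0, 0, 0, 0], [0, 0, 0, 0, 0, 0], [0, 0, -0.5, 0, 0, 0], [0, 0, -2, 0, 0, 0], [0, 0.5, -4.5, 0, 0, 0], [0, 3, -7, 0, 0, 0], [0, 6, -8.5, 0, 0, 0], [0, 7.8, -9, 0, 0, 0], [0, 8, -9, 0, 0, 0], [0, 8, -9, 0, 0, 0]]}}

```text
t: 8.05
eef_pos: [555.4, -118.4, 343.5]
tcp_rot: [3.142, -0.0, 0.068]
ft_force: [-0.2, 0.3, -0.8]
opening: 0.893
```

Run:
```python
from h import *
import pickle
m=camera_model('wrist'); im=read_camera('wrist'); pickle.dump((m,im),open('w5.pkl','wb'))
T=read_camera('top'); S=read_camera('scene')
a=cv2.resize(im[60:230,180:480,::-1],None,fx=2.6,fy=2.0,interpolation=2)
b=cv2.resize(T[150:240,330:460,::-1],(390,250),interpolation=2); c=cv2.resize(S[180:270,320:450,::-1],(390,250),interpolation=2)
cv2.imwrite('pics/w5.png',np.vstack([a,np.hstack([b,c])])); to([550,-38,330],.07); print(m['xyz'])
```

```text
t 8.2 at [ 555.5 -116.9  342.6] [-3.1408e+00  1.2000e-03  7.0300e-02] F [ 0.7 -0.3  0.1] open 85.0
move [ 0.012 -7.907  1.269] [-0.04  0.07  0.02]
[551.59499974 -53.85469737 322.51159178]
```

View pics/w5.png

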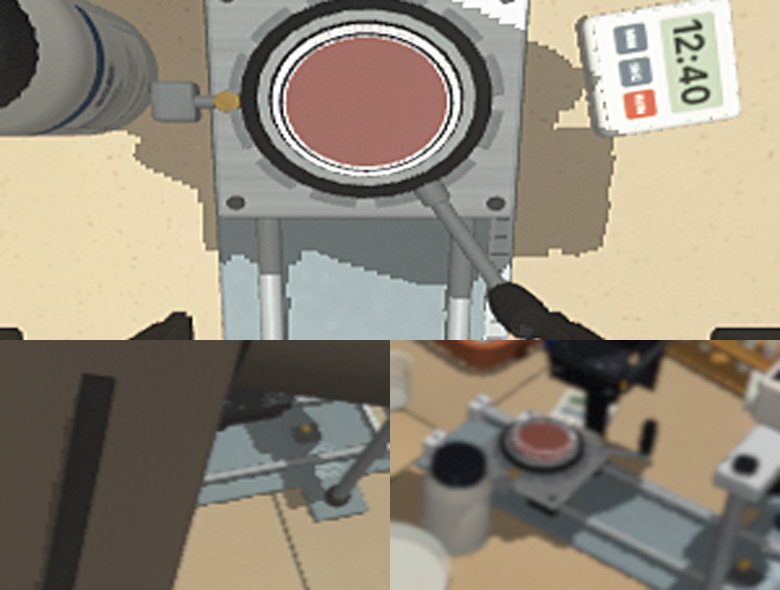

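The dish is seated flat, concentric in the ring (crop (367,100)). The crank arm runs from (430,190) to (497,287), with the black knob at its end, toward the camera on the timer side. So I turn it CCW, over the timer and away from the jar.

Run:
```python
from h import *
import pickle
m,im=pickle.load(open('w5.pkl','rb')); P=lambda u,v:(180+u/2.6-.3,60+v/2-.25)
for n,q,z in (('arm0',(430,190),59),('arm1',(495,285),59),('rodL0',(267,222),28),('rodL1',(272,338),28),('rodR0',(458,222),28),('rodR1',(459,338),28),('cornL',(235,203),41),('cornR',(496,203),41),('screw housing',(175,101),52),('deckL edge',(213,140),41),('deckR',(519,140),41)): print(n,w(m,*P(*q),z).round(1))
t=camera_model('top');print('knob in top', w(t,388,170.5,104))
a=w(m,*P(430,190),59);b=w(m,*P(495,285),59); print('arm ang',np.degrees(np.arctan2(*(b-a)[1::-1])))
c=np.array([550.6,-37.8])
for z0 in (0.05,0.07,0.09):
  for k in (-150,):
    A=np.pi/2+z0+np.radians(k); kk=[c[0]+105*np.cos(A),c[1]+105*np.sin(A)]; print(z0,kk,px(m,kk+[60]),px(m,kk+[104]),'crop',[(x-o)*s for x,o,s in zip(px(m,kk+[104]),(180,60),(2.6,2))])
S=camera_model('scene')
print('stage under lens etc', w(S,320+325/3, 0+180+ (395-340)/ (250/90),140))
```

```text
arm0 [576.3 -75.8  59. ]
arm1 [ 604.4 -119.7   59. ]
rodL0 [514.7 -99.6  28. ]
rodL1 [ 519.1 -164.1   28. ]
rodR0 [591.9 -94.3  28. ]
rodR1 [ 598.6 -158.7   28. ]
cornL [503.7 -88.8  41. ]
cornR [603.8 -82.1  41. ]
screw housing [483.2 -41.9  52. ]
deckL edge [494.7 -58.7  41. ]
deckR [609.1 -51.   41. ]
knob in top [ 585.08393334 -110.29398238  104.        ]
arm ang -57.3184202440585
0.05 [np.float64(607.579127846823), np.float64(-125.9951188548176)] [372.79869297 208.93469804] [382.56792531 223.8499677 ] crop [np.float64(526.6766057978131), np.float64(327.69993539576836)]
0.07 [np.float64(609.3315171870659), np.float64(-124.83797383272082)] [374.72770461 207.90624071] [384.86605015 222.64567942] crop [np.float64(532.6517303944474), np.float64(325.2913588415271)]
0.09 [np.float64(611.0604147035102), np.float64(-123.64601478158181)] [376.64008534 206.83986822] [387.14560405 221.39658449] crop [np.float64(538.578570521624), np.float64(322.7931689815152)]
stage under lens etc [ 652.44209993 -166.94541522  140.        ]
```

Run:
```python
from h import *
to([609.2,-125,343],.07); to([609.2,-125,253.5],.07)
```

```text
t 8.2 at [ 555.5 -116.9  342.6] [-3.1408e+00  1.2000e-03  7.0300e-02] F [ 0.7 -0.3  0.1] open 85.0
move [ 5.304  1.187 -0.044] [-0.04  0.07  0.02]
t 8.2 at [ 555.5 -116.9  342.6] [-3.1408e+00  1.2000e-03  7.0300e-02] F [ 0.7 -0.3  0.1] open 85.0
move [5.315 1.193 8.906] [-0.04  0.07  0.02]
```

Call:
{"fn": "arm_command", "kwargs": {"jaw": 6, "steps": [[1.5, 0.3, 0, 0, 0, 0], [3.5, 0.8, 0, 0, 0, 0], [4.8, 1.1, 1, 0, 0, 0], [5.3, 1.2, 2.5, 0, 0, 0], [5.3, 1.2, 3.4, 0, 0, 0], [5.3, 1.2, 3.8, 0, 0, 0], [5.3, 1.2, 3.8, 0, 0, 0], [5.3, 1.2, 3.8, 0, 0, 0]]}}

```text
t: 8.87
eef_pos: [608.9, -125.8, 305.0]
tcp_rot: [-3.141, 0.001, 0.07]
ft_force: [-0.6, 0.5, -0.1]
opening: 0.633
```

Run:
```python
from h import *
import pickle
m=camera_model('wrist'); im=read_camera('wrist'); pickle.dump((m,im),open('w6.pkl','wb'))
crop(im,200,100,440,300,3,'pics/w6.png'); to([609.2,-125,253.5],.07)
print(px(m,[609.2,-125,104]),px(m,[609.2,-125,60]))
```

```text
t 8.92 at [ 609.  -125.9  305.5] [-3.1415 -0.      0.0698] F [ 0.1 -0.6 -0.2] open 60.3
move [ 0.025 -0.09   5.205] [-0.01 -0.   -0.01]
[320.44964725 226.0716824 ] [320.48631133 208.19980387]
```

View pics/w6.png

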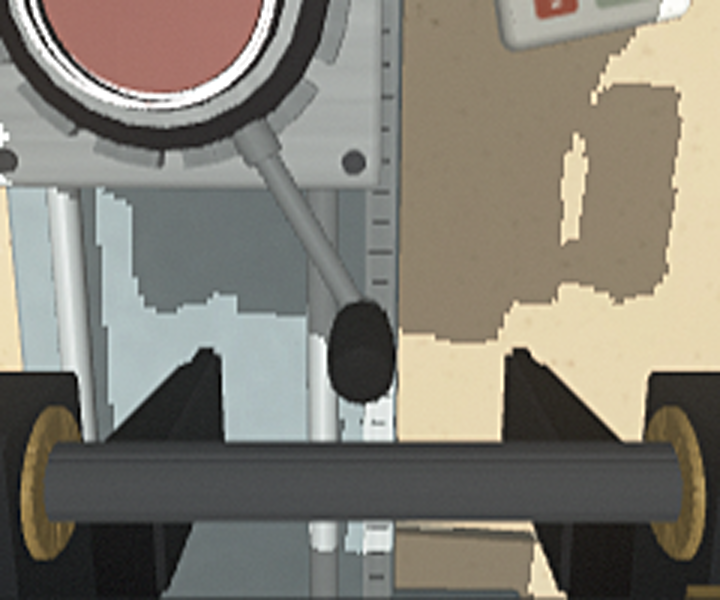

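The knob is centred between the fingers at crop (361,370), about 2 mm nearer the stage than predicted. Descending on it.

Call:
{"fn": "arm_command", "kwargs": {"steps": [[0, -0.22, 1.5, 0, 0, 0], [0, -0.22, 3, 0, 0, 0], [0, -0.22, 4.4, 0, 0, 0], [0, -0.22, 5.2, 0, 0, 0], [0, -0.22, 5.2, 0, 0, 0], [0, -0.22, 5.2, 0, 0, 0]]}}

```text
t: 9.42
eef_pos: [609.2, -124.0, 253.7]
tcp_rot: [-3.142, -0.0, 0.07]
ft_force: [-0.3, -0.8, 0.3]
opening: 0.637
```

Call:
{"fn": "arm_command", "kwargs": {"jaw": 1.2, "steps": [[0, 0, 0, 0, 0, 0], [0, 0, 0, 0, 0, 0], [0, 0, 0, 0, 0, 0], [0, 0, 0, 0, 0, 0], [0, 0, 0, 0, 0, 0], [0, 0, 0, 0, 0, 0], [0, 0, 0, 0, 0, 0], [0, 0, 0, 0, 0, 0]]}}

```text
t: 10.08
eef_pos: [609.0, -123.9, 253.2]
tcp_rot: [-3.141, 0.001, 0.07]
ft_force: [-3.1, 0.1, 2.2]
opening: 0.175
```

Run:
```python
from h import *
s=state(); print(s['opening']*95.1); p=s['eef_pos'];print(p,s['ft_force'])
# circle path in tool axes (cm) assuming centre 105mm from knob along fitted direction
R=rot(s['tcp_rot']); c=np.array([550.6,-37.8]); v=p[:2]-c; print('r',np.hypot(*v),'stage ang',np.degrees(np.arctan2(v[1],v[0])-np.pi/2-.069))
def path(c,a0,a1,st):
    for k in np.arange(a0,a1+.1,st):
        A=np.pi/2+.069+np.radians(k); q=np.array([c[0]+105*np.cos(A),c[1]+105*np.sin(A),p[2]]); print(int(k),(R.T@(q-p)/10).round(2)[:2].tolist())
path(c,-150,0,6)
```

```text
16.628093050053042
[ 608.96529033 -123.90778265  253.23183838] [-3.07756038  0.11955137  2.24834353]
r 104.02431133706422 stage ang -149.82333489673806
-150 [0.02, 0.1]
-144 [0.94, -0.5]
-138 [1.8, -1.19]
-132 [2.58, -1.96]
-126 [3.27, -2.82]
-120 [3.87, -3.74]
-114 [4.37, -4.72]
-108 [4.76, -5.74]
-102 [5.05, -6.81]
-96 [5.22, -7.89]
-90 [5.28, -8.99]
-84 [5.22, -10.09]
-78 [5.05, -11.17]
-72 [4.77, -12.23]
-66 [4.37, -13.26]
-60 [3.88, -14.24]
-54 [3.28, -15.16]
-48 [2.59, -16.02]
-42 [1.81, -16.79]
-36 [0.96, -17.49]
-30 [0.04, -18.09]
-24 [-0.94, -18.59]
-18 [-1.97, -18.98]
-12 [-3.03, -19.27]
-6 [-4.11, -19.44]
0 [-5.21, -19.5]
```

Call:
{"fn": "arm_command", "kwargs": {"steps": [[0.47, -0.2, 0, 0, 0, 0], [0.94, -0.5, 0, 0, 0, 0], [1.8, -1.19, 0, 0, 0, 0], [2.58, -1.96, 0, 0, 0, 0], [3.27, -2.82, 0, 0, 0, 0], [3.87, -3.74, 0, 0, 0, 0], [3.87, -3.74, 0, 0, 0, 0], [3.87, -3.74, 0, 0, 0, 0]]}}

```text
t: 10.75
eef_pos: [645.0, -83.0, 253.1]
tcp_rot: [-3.141, 0.002, 0.071]
ft_force: [-4.9, 1.7, 3.5]
opening: 0.177
```

Run:
```python
from h import *
s=state(); p=s['eef_pos']; v=p[:2]-[550.6,-37.8]; print(p,s['ft_force'],s['opening']*95.1,np.hypot(*v),np.degrees(np.arctan2(v[1],v[0])-np.pi/2-.069))
R=rot(s['tcp_rot'])
for k in range(-120,1,6):
    A=np.pi/2+.069+np.radians(k); q=np.array([550.6+105*np.cos(A),-37.8+105*np.sin(A),253.3]); print(k,(R.T@(q-p)/10).round(2).tolist())
```

```text
[644.97203748 -83.01355512 253.13251354] [-4.93939464  1.69859442  3.50062848] 16.86674724288174 104.64390581572285 -119.55244631270158
-120 [-0.01, 0.09, -0.02]
-114 [0.49, -0.89, -0.02]
-108 [0.89, -1.92, -0.02]
-102 [1.17, -2.98, -0.02]
-96 [1.35, -4.06, -0.02]
-90 [1.41, -5.16, -0.02]
-84 [1.35, -6.26, -0.01]
-78 [1.18, -7.34, -0.01]
-72 [0.9, -8.4, -0.01]
-66 [0.5, -9.43, -0.01]
-60 [0.01, -10.41, -0.01]
-54 [-0.59, -11.33, -0.01]
-48 [-1.28, -12.19, -0.0]
-42 [-2.06, -12.97, -0.0]
-36 [-2.91, -13.66, -0.0]
-30 [-3.83, -14.26, 0.0]
-24 [-4.81, -14.76, 0.0]
-18 [-5.83, -15.16, 0.01]
-12 [-6.89, -15.44, 0.01]
-6 [-7.98, -15.62, 0.01]
0 [-9.08, -15.68, 0.01]
```

Works smoothly with low forces. Continuing.

Call:
{"fn": "arm_command", "kwargs": {"steps": [[0.49, -0.89, 0, 0, 0, 0], [0.89, -1.92, 0, 0, 0, 0], [1.17, -2.98, 0, 0, 0, 0], [1.35, -4.06, 0, 0, 0, 0], [1.41, -5.16, 0, 0, 0, 0], [1.35, -6.26, 0, 0, 0, 0], [1.18, -7.34, 0, 0, 0, 0], [0.9, -8.4, 0, 0, 0, 0], [0.5, -9.43, 0, 0, 0, 0], [0.01, -10.41, 0, 0, 0, 0], [0.01, -10.41, 0, 0, 0, 0], [0.01, -10.41, 0, 0, 0, 0]]}}

```text
t: 11.75
eef_pos: [637.8, 20.7, 253.3]
tcp_rot: [-3.141, -0.0, 0.07]
ft_force: [-2.3, 2.5, 0.5]
opening: 0.173
```

Run:
```python
from h import *
s=state(); p=s['eef_pos']; v=p[:2]-[550.6,-37.8]; print(p,s['ft_force'],s['opening']*95.1,np.hypot(*v),np.degrees(np.arctan2(v[1],v[0])-np.pi/2-.069))
R=rot(s['tcp_rot'])
for k in range(-60,3,6):
    A=np.pi/2+.069+np.radians(k); q=np.array([550.6+105*np.cos(A),-37.8+105*np.sin(A),253.3]); print(k,(R.T@(q-p)/10).round(2).tolist())
```

```text
[637.82822702  20.72473874 253.2939679 ] [-2.25349156  2.45075725  0.52338128] 16.483146708867107 105.04241349498045 -60.09424410516741
-60 [-0.01, -0.01, -0.0]
-54 [-0.61, -0.94, -0.0]
-48 [-1.3, -1.79, 0.0]
-42 [-2.08, -2.57, 0.0]
-36 [-2.93, -3.26, 0.0]
-30 [-3.85, -3.86, 0.0]
-24 [-4.83, -4.36, 0.0]
-18 [-5.85, -4.76, 0.0]
-12 [-6.92, -5.04, 0.0]
-6 [-8.0, -5.22, 0.0]
0 [-9.1, -5.28, 0.0]
```

Call:
{"fn": "arm_command", "kwargs": {"steps": [[-0.61, -0.94, 0, 0, 0, 0], [-1.3, -1.79, 0, 0, 0, 0], [-2.08, -2.57, 0, 0, 0, 0], [-2.93, -3.26, 0, 0, 0, 0], [-3.85, -3.86, 0, 0, 0, 0], [-4.83, -4.36, 0, 0, 0, 0], [-5.85, -4.76, 0, 0, 0, 0], [-6.92, -5.04, 0, 0, 0, 0], [-8, -5.22, 0, 0, 0, 0], [-9.1, -5.28, 0, 0, 0, 0], [-9.1, -5.28, 0, 0, 0, 0], [-9.1, -5.28, 0, 0, 0, 0]]}}

```text
t: 12.75
eef_pos: [543.2, 66.9, 253.4]
tcp_rot: [-3.141, 0.0, 0.07]
ft_force: [-0.7, 5.1, -0.2]
opening: 0.171
```

Run:
```python
from h import *
s=state(); p=s['eef_pos']; v=p[:2]-[550.6,-37.8]; print(p,s['ft_force'],s['opening']*95.1,np.hypot(*v),np.degrees(np.arctan2(v[1],v[0])-np.pi/2-.069))
S=read_camera('scene'); W=read_camera('wrist')
a=cv2.resize(W[60:300,160:480,::-1],(480,360),interpolation=2); b=cv2.resize(S[160:300,290:480,::-1],(480,354)[:2],interpolation=2)
cv2.imwrite('pics/w7.png',np.vstack([a,b])[:600*2])
cv2.imwrite('pics/w7.png',np.hstack([cv2.resize(a,(400,300)),cv2.resize(b,(400,300))]))
```

```text
[543.17696773  66.91400342 253.36077366] [-0.65595599  5.06564302 -0.19070204] 16.256272748937914 104.97677800169599 0.10142749934309996
```

View pics/w7.png

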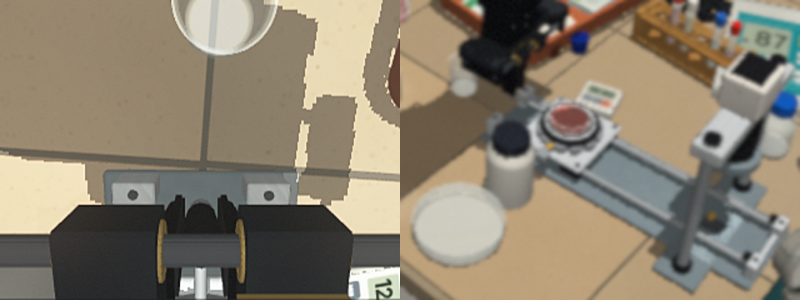

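The crank reads 0.1° at the loading end with the dish still in the ring, and jar, timer and beaker are in place. Now I slide along the rails (tool +y).

Call:
{"fn": "arm_command", "kwargs": {"steps": [[0, 0.4, 0, 0, 0, 0], [0, 1.2, 0, 0, 0, 0], [0, 2.4, 0, 0, 0, 0], [0, 4, 0, 0, 0, 0], [0, 5.8, 0, 0, 0, 0], [0, 7.7, 0, 0, 0, 0], [0, 9.6, 0, 0, 0, 0], [0, 11.5, 0, 0, 0, 0], [0, 13.4, 0, 0, 0, 0], [0, 15, 0, 0, 0, 0], [0, 16.2, 0, 0, 0, 0], [0, 17, 0, 0, 0, 0]]}}

```text
t: 13.85
eef_pos: [555.5, -104.3, 253.2]
tcp_rot: [-3.141, 0.001, 0.069]
ft_force: [-3.1, 6.1, 5.4]
opening: 0.172
```

Call:
{"fn": "arm_command", "kwargs": {"steps": [[0, 0.6, 0, 0, 0, 0], [0, 1.2, 0, 0, 0, 0], [0, 1.8, 0, 0, 0, 0], [0, 2.3, 0, 0, 0, 0], [0, 2.7, 0, 0, 0, 0], [0, 3, 0, 0, 0, 0], [0, 3, 0, 0, 0, 0], [0, 3, 0, 0, 0, 0]]}}

```text
t: 14.52
eef_pos: [557.5, -133.4, 253.2]
tcp_rot: [3.141, 0.0, 0.07]
ft_force: [-2.6, -1.1, 3.1]
opening: 0.172
```

Run:
```python
from h import *
to([543.2+.069*240,66.9-240*.998,253.4],.07)
```

```text
t 14.52 at [ 557.5 -133.4  253.2] [3.1413e+00 5.0000e-04 6.9700e-02] F [-2.6 -1.1  3.1] open 16.3
move [-0.05   3.924 -0.017] [ 0.01  0.03 -0.02]
```

Call:
{"fn": "arm_command", "kwargs": {"steps": [[0, 0.4, 0, 0, 0, 0], [0, 0.8, 0, 0, 0, 0], [0, 1.2, 0, 0, 0, 0], [0, 1.6, 0, 0, 0, 0], [0, 2, 0, 0, 0, 0]]}}

```text
t: 14.93
eef_pos: [558.8, -152.8, 253.2]
tcp_rot: [-3.141, 0.001, 0.07]
ft_force: [-3.3, 5.1, 4.9]
opening: 0.171
```

Call:
{"fn": "arm_command", "kwargs": {"steps": [[0, 0.3, 0, 0, 0, 0], [0, 0.6, 0, 0, 0, 0], [0, 0.9, 0, 0, 0, 0]]}}

```text
t: 15.18
eef_pos: [559.4, -161.5, 253.2]
tcp_rot: [-3.14, 0.001, 0.07]
ft_force: [-4.2, 7.1, 5.5]
opening: 0.175
```

Call:
{"fn": "arm_command", "kwargs": {"steps": [[0, 0.2, 0, 0, 0, 0], [0, 0.4, 0, 0, 0, 0], [0, 0.5, 0, 0, 0, 0]]}}

```text
t: 15.43
eef_pos: [559.8, -167.0, 253.2]
tcp_rot: [-3.141, 0.001, 0.07]
ft_force: [-3.2, 3.6, 5.3]
opening: 0.17
```

Call:
{"fn": "arm_command", "kwargs": {"steps": [[0, 0.2, 0, 0, 0, 0], [0, 0.4, 0, 0, 0, 0], [0, 0.5, 0, 0, 0, 0]]}}

```text
t: 15.68
eef_pos: [560.2, -172.0, 253.2]
tcp_rot: [-3.141, 0.001, 0.069]
ft_force: [-2.3, 10.8, 7.3]
opening: 0.175
```

Call:
{"fn": "arm_command", "kwargs": {"steps": [[0, 0.2, 0, 0, 0, 0], [0, 0.4, 0, 0, 0, 0]]}}

```text
t: 15.85
eef_pos: [560.2, -173.8, 253.2]
tcp_rot: [-3.136, 0.002, 0.069]
ft_force: [-3.2, 32.8, 14.2]
opening: 0.173
```

Call:
{"fn": "arm_command", "kwargs": {"steps": [[0, 0.2, 0, 0, 0, 0], [0, 0.4, 0, 0, 0, 0]]}}

```text
t: 16.02
eef_pos: [560.3, -176.4, 253.1]
tcp_rot: [-3.134, 0.004, 0.069]
ft_force: [-2.2, 39.0, 11.7]
opening: 0.172
```

Call:
{"fn": "arm_command", "kwargs": {"steps": [[0, 0.2, 0, 0, 0, 0], [0, 0.4, 0, 0, 0, 0]]}}

```text
t: 16.18
eef_pos: [560.5, -180.0, 252.7]
tcp_rot: [-3.133, 0.004, 0.069]
ft_force: [-2.9, 44.1, 10.7]
opening: 0.173
```

Call:
{"fn": "arm_command", "kwargs": {"steps": [[0, 0.15, 0, 0, 0, 0], [0, 0.3, 0, 0, 0, 0]]}}

```text
t: 16.35
eef_pos: [560.7, -183.0, 252.5]
tcp_rot: [-3.133, 0.005, 0.07]
ft_force: [-2.0, 36.6, 5.3]
opening: 0.173
```

The force jumped at 240 mm of travel, which matches my estimate of the home position, and after that the pads slipped along the knob. I stop, release and look.

Call:
{"fn": "arm_command", "kwargs": {"jaw": 3.5, "steps": [[0, 0, 0, 0, 0, 0], [0, 0, 0, 0, 0, 0], [0, 0, 0, 0, 0, 0], [0, 0, 0, 0, 0, 0]]}}

```text
t: 16.68
eef_pos: [561.5, -187.5, 253.2]
tcp_rot: [3.141, -0.001, 0.069]
ft_force: [0.2, -0.6, 0.3]
opening: 0.357
```

Run:
```python
from h import *
import pickle
to([560.1,-172.8,253.2],.069)
S=read_camera('scene'); W=read_camera('wrist'); pickle.dump((camera_model('wrist'),W,S),open('w8.pkl','wb'))
a=cv2.resize(W[100:300,200:440,::-1],(400,333),interpolation=2); b=cv2.resize(S[170:310,310:480,::-1],(400,333),interpolation=2)
cv2.imwrite('pics/w8.png',np.hstack([a,b]))
```

```text
t 16.68 at [ 561.5 -187.5  253.2] [ 3.1411e+00 -8.0000e-04  6.9300e-02] F [ 0.2 -0.6  0.3] open 33.9
move [-0.034 -1.48  -0.002] [ 0.03 -0.04  0.02]
```

View pics/w8.png

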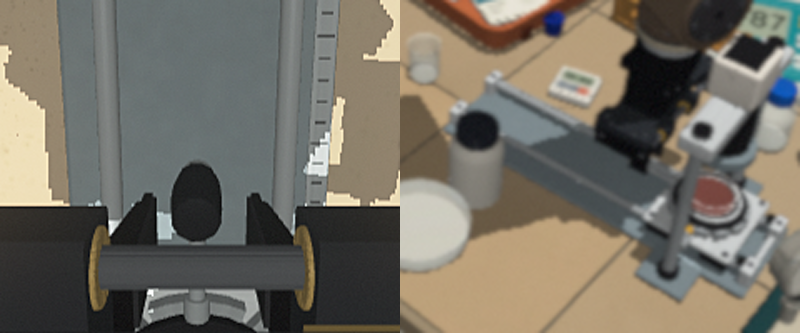

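The fingers are clear of the knob with zero contact force. In the scene view the carriage is under the camera with the dish in the ring. I back off and lift away, then check.

Call:
{"fn": "arm_command", "kwargs": {"steps": [[0, -0.5, 0, 0, 0, 0], [0, -1.3, 0, 0, 0, 0], [0, -1.3, -1, 0, 0, 0], [0, -1.3, -3, 0, 0, 0], [0, -1.3, -6, 0, 0, 0], [0, -2, -9, 0, 0, 0], [0, -4, -10, 0, 0, 0], [0, -6, -10, 0, 0, 0], [0, -7.5, -10, 0, 0, 0], [0, -7.5, -10, 0, 0, 0], [0, -7.5, -10, 0, 0, 0]]}}

```text
t: 17.7
eef_pos: [556.0, -111.6, 353.3]
tcp_rot: [-3.142, 0.0, 0.071]
ft_force: [0.3, -0.7, 0.6]
opening: 0.364
```

Run:
```python
from h import *
import pickle
m=camera_model('wrist'); W=read_camera('wrist'); T=read_camera('top'); S=read_camera('scene'); pickle.dump((m,W,T,S),open('w9.pkl','wb'))
to([560,-112,350],.07)
m8=pickle.load(open('w8.pkl','rb'))[0]; k=400/240
print('knob pred px: wrist8',px(m8,[560.1,-172.5,104]),'seen',200+198/k,100+212/k)
for n,I in(('top',T),('scene',S)):
    c=camera_model(n); print(n,'knob',px(c,[560.1,-172.5,104]),'dish',px(c,[567.2,-277,74]),'knob -15mm',px(c,[559.1,-157.5,104]),'axis0',px(c,[567,-277,0]))
a=cv2.resize(T[130:250,260:500,::-1],(780,390),interpolation=2); b=cv2.resize(S[170:310,260:500,::-1],(780//2,228),interpolation=2); e=cv2.resize(W[:, :,::-1],(390,228))
cv2.imwrite('pics/w9.png',np.vstack([a[:370],np.hstack([b,e])]))
```

```text
t 17.85 at [ 556.2 -112.8  352.9] [-3.1415e+00  5.0000e-04  6.9400e-02] F [ 1.  -0.3  0.2] open 35.0
move [ 0.385 -0.055  0.288] [-0.01  0.03 -0.03]
knob pred px: wrist8 [318.76015597 233.97117203] seen 318.8 227.2
top knob [409.154225   174.58614032] dish [437.47752591 173.27888761] knob -15mm [404.62677766 175.48430334] axis0 [430.92874812 184.57110422]
scene knob [410.79424017 225.68245577] dish [442.36314373 249.7929561 ] knob -15mm [406.1984724 223.3993201] axis0 [437.5500414  267.17569556]
```

View pics/w9.png

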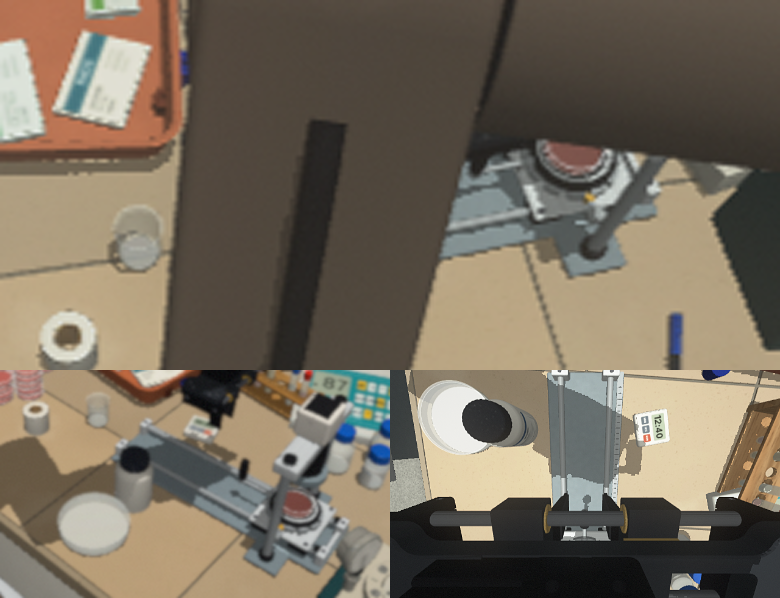

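Everything is in place: dish in the ring under the lens, jar, timer, beaker and roll unmoved. But the knob seen in the wrist view (row 227 against 234 predicted) may be up to 3 mm short of where the gripper met resistance. I'll check home with a gentle push on the knob from behind, jaws slightly open so they centre on it.

Call:
{"fn": "arm_command", "kwargs": {"jaw": 1.2, "steps": [[0, 1.2, 0, 0, 0, 0], [0, 2.7, 2, 0, 0, 0], [0, 2.7, 5, 0, 0, 0], [0, 2.7, 8, 0, 0, 0], [0, 2.7, 9.5, 0, 0, 0], [0, 2.7, 10, 0, 0, 0], [0, 2.7, 10, 0, 0, 0], [0, 2.7, 10, 0, 0, 0]]}}

```text
t: 18.52
eef_pos: [558.2, -139.9, 253.7]
tcp_rot: [3.141, -0.0, 0.069]
ft_force: [0.1, 0.4, 0.4]
opening: 0.127
```

Call:
{"fn": "arm_command", "kwargs": {"steps": [[0, 0.4, 0, 0, 0, 0], [0, 0.8, 0, 0, 0, 0], [0, 1, 0, 0, 0, 0], [0, 1, 0, 0, 0, 0]]}}

```text
t: 18.85
eef_pos: [558.7, -149.8, 253.9]
tcp_rot: [3.141, -0.001, 0.069]
ft_force: [0.1, 0.2, 0.8]
opening: 0.128
```

Call:
{"fn": "arm_command", "kwargs": {"steps": [[0, 0.1, 0, 0, 0, 0], [0, 0.2, 0, 0, 0, 0]]}}

```text
t: 19.02
eef_pos: [558.8, -151.2, 253.4]
tcp_rot: [3.142, -0.0, 0.07]
ft_force: [-0.3, -0.3, 0.4]
opening: 0.128
```

Call:
{"fn": "arm_command", "kwargs": {"steps": [[0, 0.1, 0, 0, 0, 0], [0, 0.2, 0, 0, 0, 0], [0, 0.2, 0, 0, 0, 0]]}}

```text
t: 19.27
eef_pos: [558.9, -153.3, 253.2]
tcp_rot: [-3.142, -0.0, 0.07]
ft_force: [-0.3, 0.5, -0.6]
opening: 0.126
```

Call:
{"fn": "arm_command", "kwargs": {"steps": [[0, 0.1, 0, 0, 0, 0], [0, 0.1, 0, 0, 0, 0]]}}

```text
t: 19.43
eef_pos: [559.0, -154.2, 253.2]
tcp_rot: [-3.142, -0.0, 0.07]
ft_force: [-0.0, 1.0, -0.8]
opening: 0.125
```

Call:
{"fn": "arm_command", "kwargs": {"steps": [[0, 0.1, 0, 0, 0, 0], [0, 0.1, 0, 0, 0, 0]]}}

```text
t: 19.6
eef_pos: [558.9, -155.1, 253.1]
tcp_rot: [-3.141, 0.001, 0.07]
ft_force: [-0.3, 0.5, 0.5]
opening: 0.13
```

Call:
{"fn": "arm_command", "kwargs": {"steps": [[0, 0.1, 0, 0, 0, 0], [0, 0.1, 0, 0, 0, 0]]}}

```text
t: 19.77
eef_pos: [558.9, -156.0, 253.1]
tcp_rot: [-3.141, 0.001, 0.07]
ft_force: [-2.1, 1.8, 2.1]
opening: 0.127
```

Call:
{"fn": "arm_command", "kwargs": {"steps": [[0, 0.1, 0, 0, 0, 0], [0, 0.1, 0, 0, 0, 0]]}}

```text
t: 19.93
eef_pos: [558.9, -156.7, 253.1]
tcp_rot: [-3.14, 0.001, 0.069]
ft_force: [-2.2, 7.0, 1.7]
opening: 0.125
```

Contact at y ≈ −156, i.e. the knob at about −172, as expected. One or two more small steps for stiffness.

Call:
{"fn": "arm_command", "kwargs": {"steps": [[0, 0.1, 0, 0, 0, 0], [0, 0.1, 0, 0, 0, 0]]}}

```text
t: 20.1
eef_pos: [558.9, -157.1, 253.1]
tcp_rot: [-3.139, 0.002, 0.069]
ft_force: [-3.1, 11.8, 2.0]
opening: 0.131
```

Call:
{"fn": "arm_command", "kwargs": {"steps": [[0, 0.1, 0, 0, 0, 0], [0, 0.1, 0, 0, 0, 0]]}}

```text
t: 20.27
eef_pos: [558.9, -157.6, 253.1]
tcp_rot: [-3.138, 0.002, 0.069]
ft_force: [-3.1, 17.1, 4.6]
opening: 0.129
```

The force rises steadily to 17 N with almost no movement, above drag plus catch (10 N), so the carriage is against its buffers. Retreating for a final check.

Call:
{"fn": "arm_command", "kwargs": {"steps": [[0, -1, 0, 0, 0, 0], [0, -2, 0, 0, 0, 0], [0, -3, -2, 0, 0, 0], [0, -4, -5, 0, 0, 0], [0, -6, -9, 0, 0, 0], [0, -9, -12, 0, 0, 0], [0, -12, -14, 0, 0, 0], [0, -15, -15, 0, 0, 0], [0, -18, -15, 0, 0, 0], [0, -20, -15, 0, 0, 0], [0, -20, -15, 0, 0, 0], [0, -20, -15, 0, 0, 0]]}}

```text
t: 21.27
eef_pos: [545.3, 41.4, 403.4]
tcp_rot: [3.141, -0.001, 0.072]
ft_force: [-0.2, -1.2, 0.2]
opening: 0.125
```

Run:
```python
from h import *
T=read_camera('top'); S=read_camera('scene'); to([0,0,0],.07)
a=cv2.resize(T[130:250,280:480,::-1],(500,300),interpolation=2); b=cv2.resize(S[170:310,270:470,::-1],(500,300)[:2],interpolation=2)
cv2.imwrite('pics/w10.png',np.vstack([a,b]))
```

```text
t 21.37 at [545.5  40.  403.1] [ 3.1413e+00 -3.0000e-04  6.9800e-02] F [ 0.  -0.3 -0.2] open 12.0
move [-54.709   0.171  40.299] [ 0.02 -0.02 -0.01]
```

Run:
```python
from h import *
S=read_camera('scene'); c=camera_model('scene'); g=cv2.cvtColor(S,cv2.COLOR_RGB2GRAY)
print('pred knob top/base',px(c,[560,-172,104]),px(c,[560,-172,60]))
d=(g[212:250,396:426]<45).astype('uint8'); n,l,st,ce=cv2.connectedComponentsWithStats(d); print(st[1:]+[396,212,0,0,0],ce[1:]+[396,212])
s=S[225:275,420:465].astype(int); r=(s[...,0]-s[...,1]>30); v,u=np.nonzero(r); print('red dish px',u.mean()+420,v.mean()+225,'pred',px(c,[567.2,-277,70]))
print(job_done())
```

```text
pred knob top/base [410.62723434 225.61791329] [408.5538539  236.40829392]
[[407 226   5  11  35]] [[409.31428571 231.22857143]]
red dish px 442.16243654822335 252.56345177664974 pred [442.09482436 250.76702914]
the job is handed in; nothing more can be done
None
```

The job is handed in at about 21.4 s of the 54 s allowed. The dish is flat in the nest ring, the crank points along the rails away from the camera, and the carriage is home against its buffers.

- **Dish:** I took the one between the beaker and the film roll. It stayed level in the gripper, and pictures after release showed it concentric in the ring.
- **Crank:** I turned it five clicks counterclockwise, over the timer and away from the jar. It measured 0.1° from straight along the rails.
- **Carriage:** It slid 240 mm until the force rose. A second push on the knob rose to 17 N with almost no movement, which is more than drag and catch together, so it is home.
- **Final camera check:** The knob and dish were within about 2 pixels of where they should be. The beaker, roll, jar and timer looked unmoved in the last picture I viewed, and the robot was clear of everything.

Three things did not go cleanly:
- **Extra push:** I pushed about 10 mm too far at the buffers. The pads slipped along the knob with about 44 N at the wrist. I believe only the finger pads touched, because the force fell to zero once they opened.
- **Knob reading:** One wrist picture then put the knob about 3 mm short of home. The second push did not confirm that.
- **Last picture:** It was refused by the 12-picture limit, so the final check was by pixel measurement only.

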